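# Hold the dry-cabinet door wide

### The job

A colleague needs both hands inside the small dry cabinet, so open it for them: first stand the reagent bottle that blocks the door upright on the bench, clear of the door's swing. Then squeeze the catch nearer the door's free edge fully together, after it the catch nearer the hinge, and swing the door past its detent until it stands about square to the cabinet's front or wider. The program finishes while the robot is still holding the door there against its closing spring; never let the door strike the bottle, and leave the vial and the two brass weights alone.

Things in the scene. Friction and masses are not known exactly. Their poses are not given: they have to be found in the camera images.
- cabinet: Dry cabinet fixed to the bench, white floor, back and roof, clear sides: 100 deep (x) x 190 wide (y) x 90 high. Origin: centre of underside; x points to its back, y to its left seen from the robot, z up; door on the front (-x). A steel tongue 30 wide, 8 high, with the sprung detent ball, sticks out at the foot of the front to x = -106. A wall rises behind it at world x = 0.71.
- bottle: Brown reagent bottle with black screw cap, fixed cap: body diameter 60 up to z = 112, cap diameter 31 from z = 112 to 132; about 0.3 kg. Origin: centre of its underside. At the start it stands in front of the door, inside its swing. A thickness gauge, 235 tall, stands to the left of it at about world (0.45, 0.08); the bench beyond that, left of the cabinet, has free room.
- door_hinge (a point): Point on the door's upright hinge axis, 115 above the bench, near the cabinet's right front edge: cabinet frame (-57, -82, 115). The door and its pull sweep a circle of 170 radius about it on the front side; the bottle is clear when its axis is more than 200 from here, measured level.
- catch_1_mid (a point): Catch nearer the door's free edge: midpoint between its two upright steel tabs, level with their tops; cabinet frame (-30, 16, 128). Tabs 16 wide (x), 5 thick, 38 above the roof; they slide toward each other along cabinet y. Over their outsides 46 as found, 22 fully squeezed. From each tab a low arm runs 38 forward to a lip in front of the door.
- catch_2_mid (a point): The same point of the like catch nearer the hinge; cabinet frame (-30, -54, 128). Neighbouring tabs of the two catches stand 24 apart as found, 36 once catch 1 is squeezed.
- catch_1 (a joint): How far each tab of catch 1 has moved inward: 0 as found, 0.012 fully squeezed (released from 0.0095). The two tabs are geared together, need about 5 N, and stay where they are left. Squeezing it withdraws a pin (low metal box behind the catches, 20 above the roof) that otherwise blocks catch 2.
- catch_2 (a joint): The same for catch 2: 0 as found, 0.012 fully squeezed, released from 0.0095; it is blocked until catch 1 is squeezed.
- vial: Bystander: white sample vial with coloured cap, 22 diameter, 53 high, standing on the bench to the left; origin at its underside.
- weight: Bystander: brass 200 g check weight, 30 diameter, 50 high, standing on the bench to the left; origin at its underside.
- small_weight: Bystander: brass 50 g check weight, 19 diameter, 32 high, standing on the rear part of the cabinet's roof; origin at its underside.
- door_angle (a joint): Door angle: 0 shut, grows as it opens toward the robot (anticlockwise from above), stop at 2.0. Each unsqueezed catch holds it shut. A sprung ball resists between about 0.2 and 0.6 rad (some 3 to 5 N at the pull); beyond, a spring pulls it back with about 0.5 to 1.7 N at the pull: let go, it swings back to the detent.
- door_pull (a point): The door's pull: upright round steel bar, diameter 12, 26 in front of the door's middle plane, 132 from the hinge line along the door; top at z = 133 (43 above the roof), lower end at z = 53. This point: on the bar's axis, 115 above the bench, a good height to grip.
- door: The cabinet's upright door, 160 wide, clear panel in an aluminium frame from 18 to 86 above the bench, with steel ears on its top edge. Origin: on the hinge axis at bench height; shut, its axes are parallel to the cabinet's and it reaches along +y from the hinge.
Mind the look-alikes: they are no part of the job. Leave any blue look-alike of the bottle alone.

How it is judged:
By the outcome, as a careful person would: the job done as asked, in the order asked, and still so for the second after the job is handed in, while the arm keeps its last pose, push and grip.
It also fails if it takes over 72 s, if anything falls off the work surface, if the arm or the gripper's body presses on something with over 40 N, if the wrist force passes 120 N, or if a joint passes its speed limit or range.

### The arm

A 6-joint arm with a two-finger parallel gripper is mounted at the origin on the work surface; the furniture and walls round the work are solid. World frame = base frame: x ahead of the robot, y to its left, z up, the work surface at z = 0. Lengths are in m, angles in rad, forces in N, time in s.
With the tool pointing down it reaches from about 0.25 to 0.775 m from the base axis. Payload 4 kg.
Tool frame: the origin (TCP) lies at the centre of the arm's flange, where the gripper is bolted on; the fingertips stand ahead of it and the grasp point (between the pads) lies 180 mm ahead of it (robot.tcp_to_tips is the z of the fingertips in the tool frame, in m); z points along the fingers, y is the direction in which the jaws open and shut (so a half turn about z gives the same grasp; the last joint's range is limited). The gripper opens to 94 mm and grips with 3 to 60 N. Pads are 16 mm wide; open, the fingers measure 119 mm over their backs; the gripper's body (75 mm by 177 mm) begins 78 mm behind the grasp point.
Start: joints at [-1.261, 0.087, 1.371, -0, 1.684, -0.103], TCP at [0.221, -0.504, 0.405] pointing down, gripper open.
Joint ranges: [-3.1, 3.1], [-0.76, 2.03], [0.27, 2.55], [-1.08, 4.22], [0.17, 2.65], [-2.57, 2.57]. Speed limits (rad/s): [2.79, 2.79, 3.14, 3.14, 3.14, 3.14].

### API

Orientations are given as [roll, pitch, yaw] about the fixed x, y, z axes, in that order (R = Rz(yaw) Ry(pitch) Rx(roll)).
In Python, from bench import robot gives the robot as it stands.
- The arm moves only by the tool move_arm, never from a script. Its argument "increments" is a list that holds one entry, the list of rows, each a list of 7 numbers: the opening, from 0 (shut) to 1 (fully open), then the shift along the tool's x, y, z as a fraction of full scale, then the turn, a rotation vector about the tool's x, y, z as a fraction of full scale. In form: [[[jaw, dx, dy, dz, rx, ry, rz], ...]]. A call has 1 to 8 rows; each row is the pose to reach, as a shift and turn from the pose commanded when the call began, along the tool's axes at that moment; what a row does not reach only later rows make up. Full scale, the value 1, is 0.1 m for a shift and pi/2 rad for a turn. A row lasts 1/12 s, in which the tool goes at most 41.7 mm and 7.16 degrees, less where a joint would pass 70% of its speed; a pose out of reach is approached as far as the arm can. A call with a number of a shift or a turn outside -1 to 1 is refused whole. A call with a gripper value outside its range is refused whole. The fingers move at their own pace and stop on an object; the grip force is fixed at half the most. Time passes only in rows, so rows that repeat a pose let the fingers close. It gives the time, the measured TCP pose, the force and the opening at its end, in the units of the state.
- robot.get_obs(): the state, without advancing time (a new reading comes with each control period).
- robot.snapshot(name): name is "scene" or "top"; returns (picture, depth): 400x640x3 uint8, red, green, blue; 400x640 float32, m along the optical axis (not along the pixel's ray), 0 where there is no reading.
- robot.camera_params(name): a dict with "mtx" (3x3 intrinsics, pixels), "R" (3x3) and "t" (3): a world point X has camera coordinates R X + t. Camera axes: x right, y down, z forward; pixel columns grow to the right and rows downward; lengths in m; the calibration is good to about 2 mm. A picture is of the moment at which its call begins. camera_params takes no time and is no camera call.
- robot.close_job(): hands the job in, once; it reports no verdict.
The state is a dict: "time": time; "joint_positions": joint angles; "qvel": joint speeds; "joint_torque": joint torques, N m; "tool_pos": TCP position; "ee_rot": TCP orientation; "wrist_force": force on the tool from outside, world axes, zero at the start; "wrist_torque": the same for the moment, N m; "width": finger opening in m.
Only numpy, scipy, OpenCV 4.12 (cv2) and the standard library are available. Lean on these libraries where they do the work, as an engineer would, in place of code of your own. Each camera call takes 0.05 s, during which the arm holds its last target.

## Working session

There is one attempt and no reset: what is moved stays moved. The work goes in short steps, Python scripts to look and compute and a tool call to move; the robot and the scene stay as the last step left them, time stands still between calls to the robot, and variables do not carry over. Pictures are saved under pics/ and viewed, and the job is handed in when it is done.

Besides the shell and the picture viewer there is one more tool, called after "Request:" as name(argument=value, ...), one argument or row to a line, values as JSON. move_arm: Moves the arm, as the interface text tells. Its arguments: {"type":"object","properties":{"increments":{"type":"array","items":{"type":"array","items":{"type":"array","items":{"type":"number","minimum":-1,"maximum":1}}}}},"required":["increments"]}

```bash
mkdir -p pics; ls; python3 - <<'E'
from bench import robot
import cv2,numpy as np
o=robot.get_obs(); print(o)
for n in("scene","top"):
    p,d=robot.snapshot(n); cv2.imwrite(f"pics/{n}0.png",p[:,:,::-1]); np.savez(f"{n}0.npz",p=p,d=d)
    c=robot.camera_params(n); print(n,c)
E
```

```text
pics
{'time': 0.0, 'joint_positions': array([-1.26111174e+00,  8.79553132e-02,  1.37224750e+00, -8.08377909e-06,
        1.68357719e+00, -1.03110956e-01]), 'qvel': array([ 3.14731739e-04,  2.08223315e-03, -2.65974600e-05,  1.53877889e-03,
       -8.04476220e-04,  1.79468375e-04]), 'joint_torque': array([-6.07542061e-04, -3.40185463e+01, -3.02424037e+01,  7.17793638e-02,
        3.29476723e-02, -1.76728622e-04]), 'tool_pos': array([ 0.22060013, -0.50370201,  0.40350695]), 'ee_rot': array([-3.13941609e+00, -2.17148667e-04,  4.12794407e-01]), 'wrist_force': array([-0.7975685 ,  0.01231394,  0.60923151]), 'wrist_torque': array([-0.03204178,  0.04377721, -0.00249794]), 'width': 0.09394898347071015}
scene {'mtx': array([[387.48966941,   0.        , 323.92029743],
       [  0.        , 387.48966941, 203.94635683],
       [  0.        ,   0.        ,   1.        ]]), 'R': array([[ 0.74776845, -0.66383652, -0.01278317],
       [-0.51443049, -0.56708551, -0.64325368],
       [ 0.41976614,  0.48758086, -0.76554641]]), 't': array([-0.36527998,  0.40223997,  0.64052105])}
top {'mtx': array([[425.89770111,   0.        , 317.80184834],
       [  0.        , 425.89770111, 205.28348317],
       [  0.        ,   0.        ,   1.        ]]), 'R': array([[ 0.09071293, -0.99587618,  0.00134182],
       [-0.97610746, -0.0891792 , -0.19814464],
       [ 0.19744718,  0.01666452, -0.98017187]]), 't': array([0.0358489 , 0.59921643, 1.21128906])}
```

View pics/scene0.png

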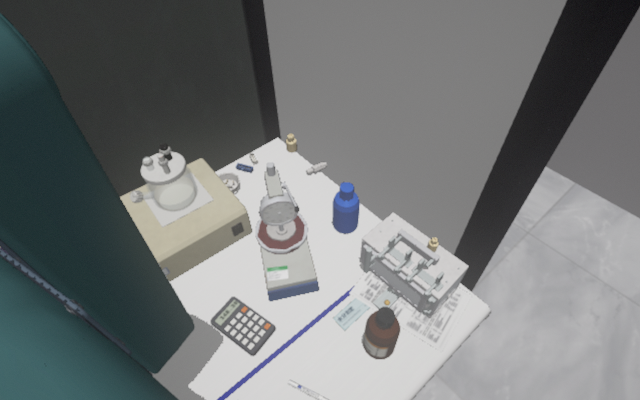

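View pics/top0.png

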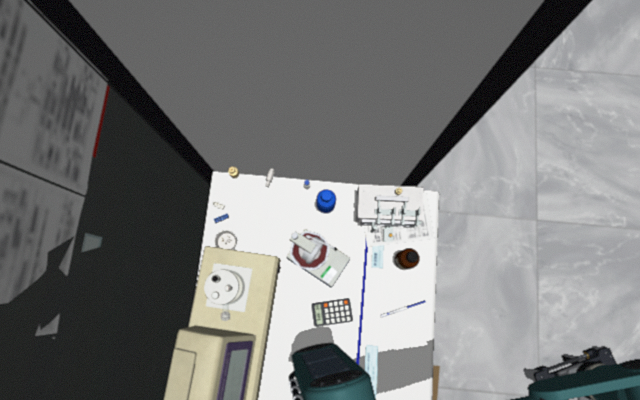

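```bash
cat > h.py <<'E'
from bench import robot
import cv2,numpy as np
from scipy.spatial.transform import Rotation as Ro
def ray(n,u,v,z):
    c=robot.camera_params(n); R,t=c["R"],c["t"]
    d=R.T@np.linalg.solve(c["mtx"],[u,v,1.]); o=-R.T@t
    return o+d*(z-o[2])/d[2]
def px(n,X):
    c=robot.camera_params(n); q=c["mtx"]@(c["R"]@np.asarray(X,float)+c["t"]); return q[:2]/q[2]
def cloud(n,d):
    c=robot.camera_params(n); v,u=np.mgrid[0:400,0:640]
    P=np.stack([u,v,np.ones_like(u)],-1).reshape(-1,3)@np.linalg.inv(c["mtx"]).T*d.reshape(-1,1)
    return ((P-c["t"])@c["R"]).reshape(400,640,3)
def crop(p,x0,y0,x1,y1,f,name):
    cv2.imwrite(name,cv2.resize(p[y0:y1,x0:x1,::-1],None,fx=f,fy=f,interpolation=cv2.INTER_CUBIC))
def move(dpos,dyaw_to=None):
    o=robot.get_obs()
E
python3 - <<'E'
from h import *
a=np.load("scene0.npz");b=np.load("top0.npz")
crop(a['p'],330,200,490,360,5 and 3.75,"pics/s1.png")
crop(b['p'],340,170,450,280,5.4,"pics/t1.png")
for n,f in(("scene",a),("top",b)):
    P=cloud(n,f['d']); ok=f['d']>0
    m=ok&(P[...,2]>.08)&(P[...,2]<.10)&(P[...,0]>.5)&(P[...,0]<.75)&(P[...,1]<0)&(P[...,1]>-.3)
    q=P[m]; print(n,len(q),q[:,2].mean() if len(q) else 0); 
    if len(q)>10: print(cv2.minAreaRect(q[:,:2].astype(np.float32)*1000))
    hsv=cv2.cvtColor(f['p'],cv2.COLOR_RGB2HSV)
    v=f['p'].max(-1)
    m=ok&(P[...,2]>.122)&(P[...,2]<.14)&(P[...,0]>.3)&(P[...,0]<.58)&(P[...,1]<0)&(P[...,1]>-.3)&(v<70)
    q=P[m]; print('cap',len(q),q.mean(0) if len(q) else 0,q.min(0),q.max(0))
E
```

```text
scene 4302 0.0908525824443174
((634.252685546875, -123.65550231933594), (191.7179412841797, 218.25926208496094), 9.752737045288086)Traceback (most recent call last):
  File "<stdin>", line 13, in <module>
    return umr_minimum(a, axis, None, out, keepdims, initial, where)
ValueError: zero-size array to reduction operation minimum which has no identity
```

View pics/s1.png

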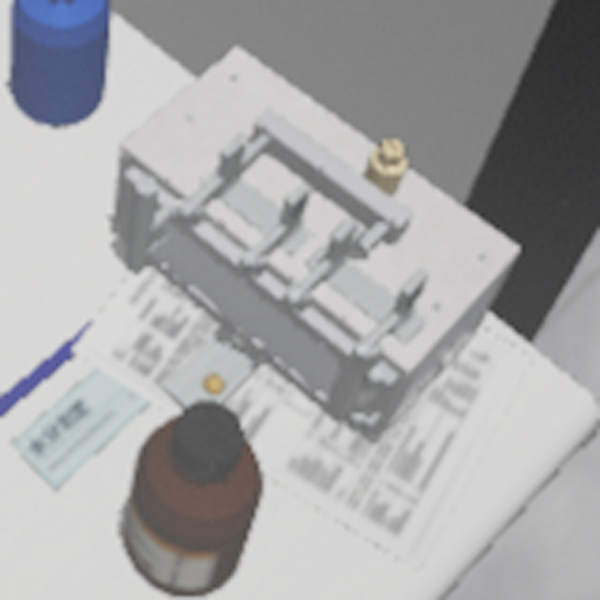

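View pics/t1.png

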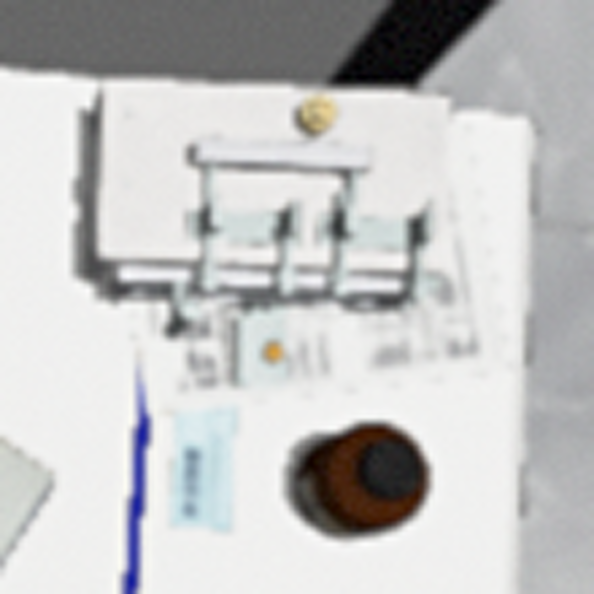

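The scene view shows the cabinet roof with corners at about (362,240), (393,212), (469,266); the four tabs, the pull at (370,250), the brown bottle's cap at about (386,316). The top view shows roof corners near (359,185), (423,188), (358,217), and the cap at (412,257). I measure these now.

```bash
python3 - <<'E'
from h import *
a=np.load("scene0.npz");b=np.load("top0.npz")
S=lambda x,y:(330+x/3.75-.37,200+y/3.75-.37); T=lambda x,y:(340+x/5.4-.4,170+y/5.4-.4)
for l,q in dict(FL=(120,150),BL=(237,47),BR=(520,248)).items(): print('S',l,ray('scene',*S(*q),.09).round(4))
for l,q in dict(FL=(98,258),BL=(103,81),BR=(447,97)).items(): print('T',l,ray('top',*T(*q),.09).round(4))
for l,q in dict(t1=(240,135),t2=(297,198),t3=(350,235),t4=(415,280)).items(): print('S',l,ray('scene',*S(*q),.128).round(4))
for l,q in dict(t1=(200,218),t2=(288,215),t3=(332,220),t4=(426,225)).items(): print('T',l,ray('top',*T(*q),.128).round(4))
print('pull S',ray('scene',*S(133,178),.133),'T',ray('top',*T(176,322),.133))
# roof via depth
for n,f in(("scene",a),("top",b)):
    P=cloud(n,f['d']); ok=f['d']>0
    v=f['p'].max(-1).astype(int)
    hsv=cv2.cvtColor(f['p'],cv2.COLOR_RGB2HSV)
    m=ok&(np.abs(P[...,2]-.091)<.006)&(P[...,0]>.5)&(P[...,0]<.72)&(P[...,1]<-.0)&(P[...,1]>-.28)
    m=cv2.morphologyEx(m.astype(np.uint8),cv2.MORPH_OPEN,np.ones((2,2)))>0
    q=P[m]; print(n,'roof',len(q),q[:,2].mean()); 
    if len(q)>10: print(cv2.minAreaRect(q[:,:2].astype(np.float32)*1000))
    m=(v<75)
    m2=np.zeros((400,640),bool)
    if n=='scene': m2[300:335,370:405]=1
    else: m2[245:272,390:425]=1
    m=m&m2; 
    k,_,st,ce=cv2.connectedComponentsWithStats(m.astype(np.uint8)); print(st,ce.round(1))
    q=P[m&ok]; print('dark',len(q),np.percentile(q,[5,50,95],axis=0).round(3))
    z=P[m2&ok&(P[...,2]>.122)]; print('cap hi',len(z),z.mean(0) if len(z) else'', z[:,2].max() if len(z) else '')
c=f=None
print('top cap', ray('top',*T(388,469),.132), 'scene cap', ray('scene',*S(210,425),.132))
print('bottle foot scene', ray('scene',*S(170,595),0))
E
```

```text
S FL [ 0.5639 -0.033   0.09  ]
S BL [ 0.665  -0.0273  0.09  ]
S BR [ 0.6732 -0.2144  0.09  ]
T FL [ 0.5624 -0.0288  0.09  ]
T BL [ 0.6602 -0.0245  0.09  ]
T BR [ 0.6683 -0.2116  0.09  ]
S t1 [ 0.5961 -0.0849  0.128 ]
S t2 [ 0.5883 -0.1298  0.128 ]
S t3 [ 0.591  -0.1611  0.128 ]
S t4 [ 0.5944 -0.1978  0.128 ]
T t1 [ 0.5814 -0.0772  0.128 ]
T t2 [ 0.5872 -0.1229  0.128 ]
T t3 [ 0.5866 -0.1459  0.128 ]
T t4 [ 0.5884 -0.1948  0.128 ]
pull S [ 0.53344296 -0.06864846  0.133     ] T [ 0.52490941 -0.0677712   0.133     ]
scene roof 3725 0.09307837642128952
((460.2219543457031, -163.97914123535156), (556.7546997070312, 209.68397521972656), 12.522942543029785)
[[     0      0    640    400 256000]] [[319.5 199.5]]Traceback (most recent call last):
  File "<stdin>", line 24, in <module>
    return _quantile_unchecked(
        a, q, axis, out, overwrite_input, method, keepdims, weights)
    return _ureduce(a,
                    func=_quantile_ureduce_func,
    ...<5 lines>...
                    overwrite_input=overwrite_input,
                    method=method)
    r = func(a, **kwargs)
    result = _quantile(arr,
                       quantiles=q,
    ...<2 lines>...
                       out=out,
                       weights=wgt)
    slices_having_nans = np.isnan(arr[-1, ...])
                                  ~~~^^^^^^^^^
IndexError: index -1 is out of bounds for axis 0 with size 0
```

```bash
python3 - <<'E'
from h import *
a=np.load("scene0.npz");b=np.load("top0.npz")
S=lambda x,y:(330+x/3.75-.37,200+y/3.75-.37); T=lambda x,y:(340+x/5.4-.4,170+y/5.4-.4)
print('top cap', ray('top',*T(388,469),.132), 'scene cap', ray('scene',*S(215,424),.132))
for n,f in(("scene",a),("top",b)):
    p=f['p'].astype(int); P=cloud(n,f['d'])
    u,v=map(int,px(n,[.46,-.155,.132])); print(n,u,v,p[v-2:v+3:2,u-6:u+7:3].tolist(), P[v,u])
    m=(f['d']>0)&(P[...,0]>.38)&(P[...,0]<.53)&(P[...,1]<-.08)&(P[...,1]>-.25)
    for lo,hi in((.02,.1),(.12,.14)):
        q=P[m&(P[...,2]>lo)&(P[...,2]<hi)]; 
        if len(q):print(lo,len(q),q.mean(0).round(4),np.percentile(q,[2,98],axis=0).round(3).tolist())
# overlay cabinet predictions
def ov(n,p,c,yaw,name,box,f):
    x0,y0,x1,y1=box; im=cv2.resize(p[y0:y1,x0:x1,::-1],None,fx=f,fy=f,interpolation=cv2.INTER_CUBIC)
    R=np.array([[np.cos(yaw),-np.sin(yaw),0],[np.sin(yaw),np.cos(yaw),0],[0,0,1]])
    pts=[(-.05,.095,.09),(.05,.095,.09),(.05,-.095,.09),(-.05,-.095,.09),(-.106,.015,.008),(-.106,-.015,.008)]
    for cy in(.016,-.054):
        for s in(-1,1):
            for dx in(-.038,-.022): pts.append((dx,cy+s*.0205,.128))
    pts.append((-.083,.05,.133)); pts.append((-.083,.05,.053))
    for q in pts:
        u,v=px(n,np.array(c)+R@np.array(q)); cv2.circle(im,(int((u+.5-x0)*f),int((v+.5-y0)*f)),2,(0,0,255),-1)
    cv2.imwrite(name,im)
ov('scene',a['p'],(.617,-.1225,0),.043,'pics/s2.png',(350,205,480,330),4.6)
ov('top',b['p'],(.617,-.1225,0),.043,'pics/t2.png',(350,175,435,250),8)
E
```

```text
top cap [ 0.45958956 -0.18021855  0.132     ] scene cap [ 0.46765662 -0.18431494  0.132     ]
scene 371 303 [[[213, 212, 212], [212, 211, 210], [183, 183, 182], [189, 191, 191], [191, 196, 196]], [[213, 213, 213], [213, 213, 212], [207, 207, 207], [182, 186, 186], [193, 197, 197]], [[181, 191, 193], [214, 215, 214], [211, 211, 210], [198, 198, 197], [185, 189, 189]]] [ 0.5120877  -0.11878032  0.00510479]
0.02 832 [ 0.4464 -0.194   0.0726] [[0.433, -0.214, 0.022], [0.481, -0.161, 0.1]]
0.12 300 [ 0.4607 -0.1858  0.1322] [[0.448, -0.199, 0.122], [0.476, -0.172, 0.135]]
top 402 255 [[[96, 92, 90], [27, 11, 3], [60, 29, 11], [70, 32, 13], [27, 22, 24]], [[39, 35, 32], [36, 21, 12], [66, 29, 5], [58, 32, 20], [37, 35, 39]], [[34, 24, 19], [37, 16, 12], [70, 32, 9], [55, 29, 14], [33, 33, 35]]] [ 0.46493556 -0.16116991  0.09509322]
0.02 285 [ 0.4549 -0.1722  0.0806] [[0.43, -0.207, 0.025], [0.487, -0.153, 0.1]]
0.12 101 [ 0.4593 -0.182   0.1306] [[0.445, -0.196, 0.124], [0.472, -0.169, 0.136]]
```

View pics/s2.png

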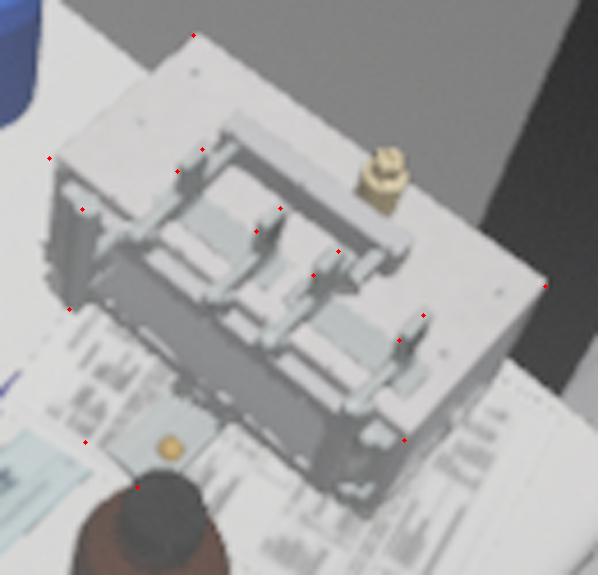

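View pics/t2.png

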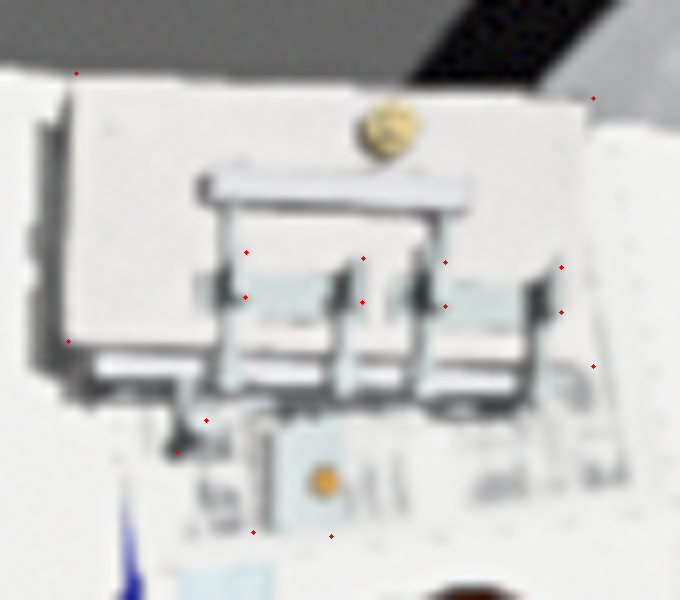

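Predicted points (cabinet at about (0.617,-0.1225), yaw 2.5°) land within 1–2 px of the roof corners and tabs in both views. Next: refine the tab positions from depth, and check the placing area.

```bash
python3 - <<'E'
from h import *
print('tips',robot.tcp_to_tips)
a=np.load("scene0.npz");b=np.load("top0.npz")
c0=np.array([.617,-.1225]);yaw=.043
R=np.array([[np.cos(yaw),-np.sin(yaw)],[np.sin(yaw),np.cos(yaw)]])
for n,f in(("scene",a),("top",b)):
    P=cloud(n,f['d']); ok=f['d']>0
    L=(P[...,:2]-c0)@R
    m=ok&(P[...,2]>.117)&(P[...,2]<.14)&(abs(L[...,0])<.1)&(abs(L[...,1])<.1)&(L[...,0]<0.01)
    k,lab,st,ce=cv2.connectedComponentsWithStats(m.astype(np.uint8),connectivity=8)
    for i in range(1,k):
        q=lab==i; print(n,st[i,4],L[q].mean(0).round(4),L[q].min(0).round(3),L[q].max(0).round(3),P[q][:,2].max().round(3))
    # roof extents
    m=ok&(abs(P[...,2]-.09)<.004)&(abs(L[...,0])<.07)&(abs(L[...,1])<.11)
    for s in(-.09,-.07,.07,.08,.09): 
        q=L[m&(abs(L[...,1]-s)<.005)]; print('x ext at',s,np.percentile(q[:,0],[1,99]).round(4) if len(q) else'')
    for s in(.02,.03,.04): 
        q=L[m&(abs(L[...,0]-s)<.005)]; print('y ext at',s,np.percentile(q[:,1],[1,99]).round(4))
# top view rectified map
H=np.array([px('top',[x,y,0]) for x,y in((.2,.1),(.6,.1),(.6,-.3),(.2,-.3))],np.float32)
M=cv2.getPerspectiveTransform(H,np.array([(0,600),(0,0),(600,0),(600,600)],np.float32))
im=cv2.warpPerspective(b['p'][:,:,::-1],M,(600,600))
for i in range(1,8): 
    cv2.line(im,(0,i*75),(600,i*75),(0,255,0),1); cv2.line(im,(i*75,0),(i*75,600),(0,255,0),1)
    cv2.putText(im,f"x{.6-i*.05:.2f}",(0,i*75),0,.5,(0,0,255)); cv2.putText(im,f"y{.1-i*.05:.2f}",(i*75,595),0,.45,(0,0,255))
cv2.imwrite("pics/map.png",im)
E
```

```text
tips 0.1992
scene 39 [-0.0289  0.0365] [-0.036  0.034] [-0.02   0.041] 0.131
scene 57 [-0.0819  0.0495] [-0.086  0.045] [-0.075  0.056] 0.137
scene 39 [-0.029  -0.0046] [-0.036 -0.007] [-0.019 -0.001] 0.131
scene 39 [-0.0288 -0.0334] [-0.035 -0.036] [-0.02 -0.03] 0.132
scene 42 [-0.0286 -0.0743] [-0.035 -0.077] [-0.018 -0.071] 0.131
x ext at -0.09 [-0.0462  0.0511]
x ext at -0.07 [-0.0579  0.0514]
x ext at 0.07 [-0.0471  0.0514]
x ext at 0.08 [-0.0556  0.0517]
x ext at 0.09 [-0.047   0.0512]
y ext at 0.02 [-0.094  0.094]
y ext at 0.03 [-0.0932  0.0933]
y ext at 0.04 [-0.0925  0.0929]
top 14 [-0.0313  0.0394] [-0.039  0.037] [-0.025  0.042] 0.132
top 16 [-0.0304 -0.0024] [-0.038 -0.006] [-0.022  0.001] 0.129
top 17 [-0.0304 -0.0307] [-0.038 -0.034] [-0.022 -0.028] 0.129
top 12 [-0.0308 -0.0713] [-0.039 -0.073] [-0.024 -0.069] 0.128
top 17 [-0.0839  0.0531] [-0.089  0.048] [-0.08   0.058] 0.135
x ext at -0.09 [-0.0462  0.0457]
x ext at -0.07 [-0.06    0.0486]
x ext at 0.07 [-0.0568  0.0476]
x ext at 0.08 [-0.0596  0.047 ]
x ext at 0.09 [-0.0495  0.0467]
y ext at 0.02 [-0.0904  0.097 ]
y ext at 0.03 [-0.0903  0.0957]
y ext at 0.04 [-0.0904  0.0949]
```

View pics/map.png

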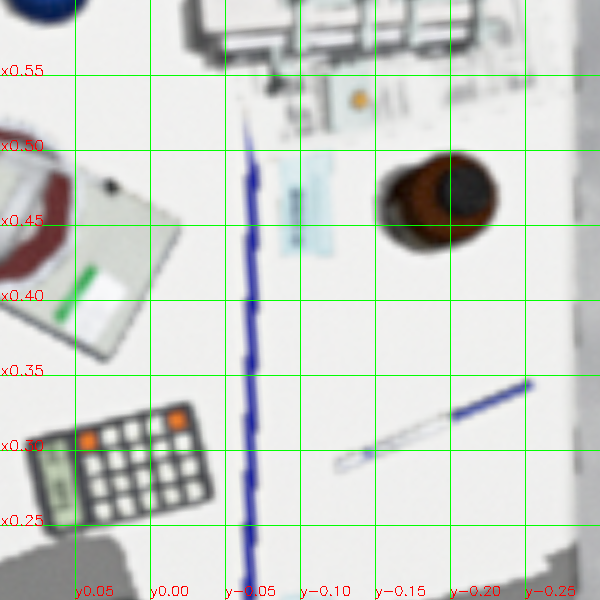

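The map shows bench free around (0.345,-0.105), clear of the pen at (0.29..0.345, -0.125..-0.255) and 0.24 m from the hinge. Depth gives the tabs at z≈0.13 within 3 mm of the prediction. Moving above the bottle.

Request:
move_arm(
  increments=[
    [[1, 0.872, -0.494, 0, 0, 0, 0], [1, 0.872, -0.494, 0, 0, 0, 0], [1, 0.872, -0.494, 0, 0, 0, 0]],
  ],
)

```text
time: 0.35
tool_pos: [0.2822, -0.4209, 0.4041]
ee_rot: [-3.139, -0.002, 0.415]
wrist_force: [-0.5, -0.6, 0.3]
width: 0.0943
```

Request:
move_arm(
  increments=[
    [[1, 0.872, -0.494, 0, 0, 0, 0], [1, 0.872, -0.494, 0, 0, 0, 0], [1, 0.872, -0.494, 0, 0, 0, 0]],
  ],
)

```text
time: 0.6
tool_pos: [0.3424, -0.3401, 0.4044]
ee_rot: [-3.14, -0.002, 0.416]
wrist_force: [-0.7, -0.6, -1.4]
width: 0.0941
```

Request:
move_arm(
  increments=[
    [[1, 0.872, -0.494, 0, 0, 0, 0], [1, 0.872, -0.494, 0, 0, 0, 0], [1, 0.872, -0.494, 0, 0, 0, 0]],
  ],
)

```text
time: 0.85
tool_pos: [0.4025, -0.2598, 0.4043]
ee_rot: [-3.14, -0.002, 0.416]
wrist_force: [0.2, -0.7, 0.2]
width: 0.0939
```

Request:
move_arm(
  increments=[
    [[1, 0.872, -0.494, 0, 0, 0, 0.235], [1, 0.872, -0.494, 0, 0, 0, 0.235], [1, 0.872, -0.494, 0, 0, 0, 0.235], [1, 0.872, -0.494, 0, 0, 0, 0.235], [1, 0.872, -0.494, 0, 0, 0, 0.235]],
  ],
)

```text
time: 1.27
tool_pos: [0.4616, -0.1814, 0.404]
ee_rot: [-3.141, 0.001, 0.047]
wrist_force: [0.1, 0.4, -0.4]
width: 0.094
```

```bash
cat >> h.py <<'E'
def to(x,y,z,yaw=None,v=1):
    "print shift/turn units from measured pose to grasp-point target (tool assumed ~down)"
    o=robot.get_obs(); Rm=Ro.from_euler('xyz',o['ee_rot']); M=Rm.as_matrix()
    g=o['tool_pos']+M[:,2]*.18
    Rt=Ro.from_euler('xyz',[np.pi,0,o['ee_rot'][2] if yaw is None else yaw])
    tcp=np.array([x,y,z])-Rt.as_matrix()[:,2]*.18
    if v: print('t',round(o['time'],2),'tcp',o['tool_pos'].round(4),'rot',o['ee_rot'].round(4),'grasp',g.round(4),'w',round(o['width'],4),'F',o['wrist_force'].round(1),'q',o['joint_positions'].round(2))
    print('shift',(M.T@(tcp-o['tool_pos'])/.1).round(3),'turn',((Rm.inv()*Rt).as_rotvec()/(np.pi/2)).round(4))
E
python3 -c "
from h import *
to(.461,-.183,.08,.043)"
```

```text
t 1.27 tcp [ 0.4616 -0.1814  0.404 ] rot [-3.1411e+00  1.2000e-03  4.6600e-02] grasp [ 0.4613 -0.1813  0.224 ] w 0.094 F [ 0.1  0.4 -0.4] q [-0.49 -0.03  1.5  -0.    1.68  1.04]
shift [-0.005  0.016  1.44 ] turn [-0.0003  0.0007  0.0023]
```

Request:
move_arm(
  increments=[
    [[1, 0, 0.016, 0.35, 0, 0, 0], [1, 0, 0.016, 0.6, 0, 0, 0], [1, 0, 0.016, 0.8, 0, 0, 0], [1, 0, 0.016, 0.8, 0, 0, 0]],
  ],
)

```text
time: 1.6
tool_pos: [0.4592, -0.1844, 0.3192]
ee_rot: [-3.137, 0.009, 0.043]
wrist_force: [-0.0, -0.5, -0.6]
width: 0.0937
```

Request:
move_arm(
  increments=[
    [[1, 0, 0, 0.3, 0, 0, 0], [1, 0, 0, 0.5, 0, 0, 0], [1, 0, 0, 0.64, 0, 0, 0], [1, 0, 0, 0.64, 0, 0, 0]],
  ],
)

```text
time: 1.93
tool_pos: [0.4598, -0.1846, 0.2583]
ee_rot: [-3.139, 0.005, 0.043]
wrist_force: [0.4, 0.2, 0.3]
width: 0.0942
```

```bash
python3 -c "
from h import *
to(.461,-.183,.08,.043)
p,d=robot.snapshot('scene'); crop(p,310,150,470,310+60,2.7,'pics/s3.png')"
```

```text
t 1.93 tcp [ 0.4598 -0.1846  0.2583] rot [-3.1389  0.005   0.0432] grasp [ 0.4589 -0.1842  0.0783] w 0.0942 F [0.4 0.2 0.3] q [-0.5   0.05  1.71 -0.    1.39  1.03]
shift [ 0.012 -0.016 -0.017] turn [-0.0017  0.0032  0.0001]
```

View pics/s3.png

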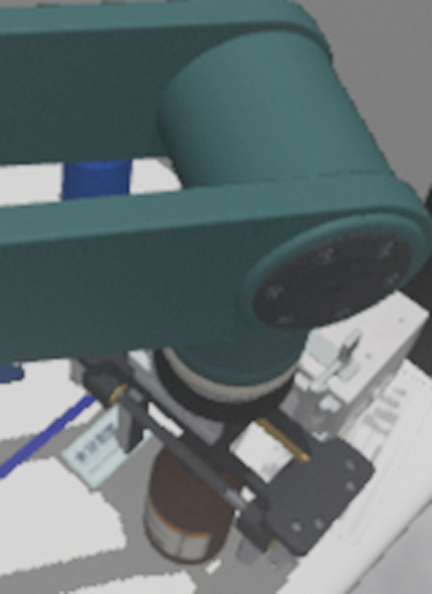

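The scene view shows the fingers (at about (140,430) and (255,530) in the crop) straddling the brown bottle. Closing.

Request:
move_arm(
  increments=[
    [[0, 0, 0, 0, 0, 0, 0], [0, 0, 0, 0, 0, 0, 0], [0, 0, 0, 0, 0, 0, 0], [0, 0, 0, 0, 0, 0, 0], [0, 0, 0, 0, 0, 0, 0], [0, 0, 0, 0, 0, 0, 0], [0, 0, 0, 0, 0, 0, 0], [0, 0, 0, 0, 0, 0, 0]],
  ],
)

```text
time: 2.65
tool_pos: [0.4611, -0.1846, 0.2613]
ee_rot: [3.141, -0.001, 0.044]
wrist_force: [-0.3, -1.0, 2.5]
width: 0.0597
```

Request:
move_arm(
  increments=[
    [[0, 0, 0, -0.1, 0, 0, 0], [0, 0, 0, -0.2, 0, 0, 0], [0, 0, 0, -0.3, 0, 0, 0], [0, 0, 0, -0.3, 0, 0, 0]],
  ],
)

```text
time: 2.98
tool_pos: [0.4616, -0.1848, 0.2934]
ee_rot: [3.139, -0.004, 0.044]
wrist_force: [0.4, -0.1, -2.0]
width: 0.0598
```

Request:
move_arm(
  increments=[
    [[0, -0.15, -0.11, 0, 0, 0, 0], [0, -0.36, -0.27, 0, 0, 0, 0], [0, -0.57, -0.43, 0, 0, 0, 0], [0, -0.75, -0.565, 0, 0, 0, 0], [0, -0.91, -0.69, 0, 0, 0, 0], [0, -1, -0.75, 0, 0, 0, 0], [0, -1, -0.75, 0, 0, 0, 0], [0, -1, -0.75, 0, 0, 0, 0]],
  ],
)

```text
time: 3.65
tool_pos: [0.3577, -0.1138, 0.291]
ee_rot: [3.141, -0.001, 0.044]
wrist_force: [0.1, -0.6, -2.9]
width: 0.0596
```

```bash
python3 -c "
from h import *
to(.345,-.105,.081,.043)"
```

```text
t 3.65 tcp [ 0.3577 -0.1138  0.291 ] rot [ 3.1407e+00 -1.5000e-03  4.3900e-02] grasp [ 0.3579 -0.114   0.111 ] w 0.0596 F [ 0.1 -0.6 -2.9] q [-0.46 -0.27  1.92 -0.    1.48  1.07]
shift [-0.123 -0.094  0.299] turn [ 0.0006 -0.0009  0.0006]
```

Request:
move_arm(
  increments=[
    [[0, -0.12, -0.095, 0, 0, 0, 0], [0, -0.12, -0.095, 0, 0, 0, 0], [0, -0.12, -0.095, 0.12, 0, 0, 0], [0, -0.12, -0.095, 0.2, 0, 0, 0], [0, -0.12, -0.095, 0.25, 0, 0, 0], [0, -0.12, -0.095, 0.28, 0, 0, 0], [0, -0.12, -0.095, 0.29, 0, 0, 0], [0, -0.12, -0.095, 0.29, 0, 0, 0]],
  ],
)

```text
time: 4.32
tool_pos: [0.3456, -0.1051, 0.2616]
ee_rot: [-3.142, 0.0, 0.044]
wrist_force: [1.0, 0.0, -2.6]
width: 0.0597
```

Request:
move_arm(
  increments=[
    [[0, 0, 0, 0.01, 0, 0, 0], [0, 0, 0, 0.01, 0, 0, 0], [0, 0, 0, 0.01, 0, 0, 0]],
  ],
)

```text
time: 4.57
tool_pos: [0.3456, -0.1051, 0.2613]
ee_rot: [3.141, -0.001, 0.044]
wrist_force: [-0.7, -0.0, 0.2]
width: 0.0597
```

Request:
move_arm(
  increments=[
    [[1, 0, 0, 0, 0, 0, 0], [1, 0, 0, 0, 0, 0, 0], [1, 0, 0, 0, 0, 0, 0], [1, 0, 0, 0, 0, 0, 0], [1, 0, 0, 0, 0, 0, 0], [1, 0, 0, 0, 0, 0, 0]],
  ],
)

```text
time: 5.07
tool_pos: [0.3454, -0.1049, 0.2607]
ee_rot: [3.141, -0.0, 0.044]
wrist_force: [1.0, 0.8, -0.0]
width: 0.0935
```

Request:
move_arm(
  increments=[
    [[1, 0, 0, -0.2, 0, 0, 0], [1, 0, 0, -0.5, 0, 0, 0], [1, 0, 0, -0.8, 0, 0, 0], [1, 0, 0, -1, 0, 0, 0], [1, 0, 0, -1, 0, 0, 0]],
  ],
)

```text
time: 5.48
tool_pos: [0.3462, -0.1054, 0.3657]
ee_rot: [3.137, -0.009, 0.044]
wrist_force: [0.9, -0.3, 0.1]
width: 0.0937
```

Request:
move_arm(
  increments=[
    [[1, 0, 0, -0.3, 0, 0, 0], [1, 0, 0, -0.5, 0, 0, 0], [1, 0, 0, -0.5, 0, 0, 0]],
  ],
)

```text
time: 5.73
tool_pos: [0.3458, -0.1051, 0.4137]
ee_rot: [3.139, -0.006, 0.044]
wrist_force: [0.5, 0.8, 0.6]
width: 0.0942
```

```bash
python3 -c "
from h import *
to(.5863,-.1066,.2,.043)
p,d=robot.snapshot('scene'); crop(p,250,150,490,400,2.4,'pics/s4.png')
p,d=robot.snapshot('top'); crop(p,300,170,450,350,3.3,'pics/t4.png')"
```

```text
t 5.73 tcp [ 0.3458 -0.1051  0.4137] rot [ 3.1385 -0.0056  0.0437] grasp [ 0.3468 -0.1056  0.2337] w 0.0942 F [0.5 0.8 0.6] q [-0.45 -0.35  1.74 -0.    1.75  1.07]
shift [2.4   0.119 0.351] turn [ 0.002  -0.0036  0.0004]
```

View pics/s4.png

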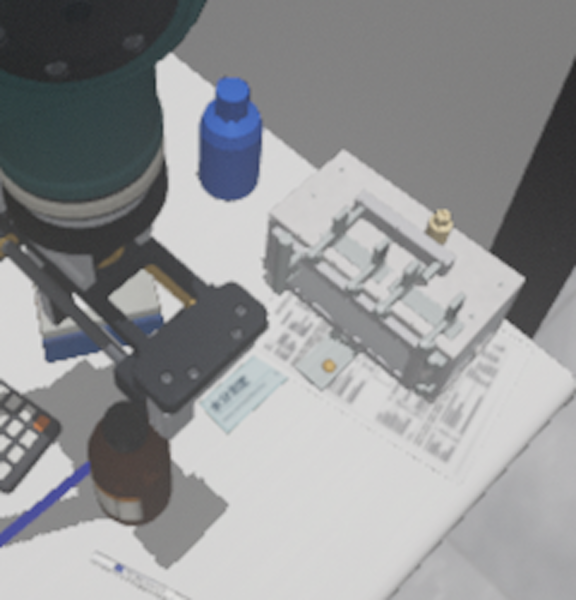

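View pics/t4.png

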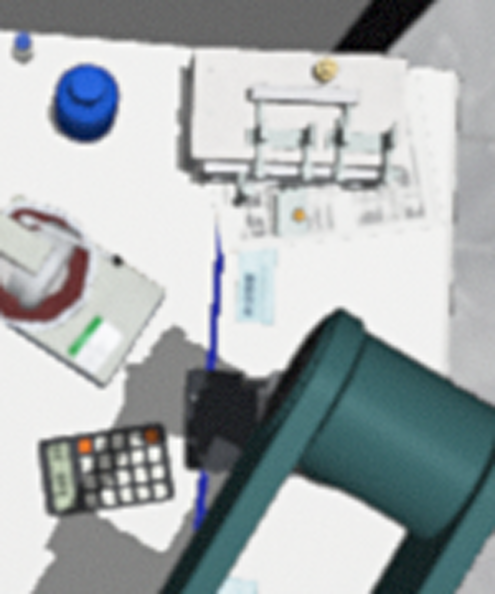

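The bottle stands upright at its new place (scene crop (130,470)); the cabinet view is otherwise unchanged. Now to catch 1.

Request:
move_arm(
  increments=[
    [[0.62, 0.3, 0.04, 0, 0, 0, 0], [0.62, 0.6, 0.04, 0, 0, 0, 0], [0.62, 0.8, 0.04, 0, 0, 0, 0], [0.62, 0.8, 0.04, 0, 0, 0, 0]],
  ],
)

```text
time: 6.17
tool_pos: [0.4275, -0.1053, 0.4071]
ee_rot: [-3.139, 0.004, 0.045]
wrist_force: [-0.1, 1.1, 0.3]
width: 0.0702
```

Request:
move_arm(
  increments=[
    [[0.62, 0.3, 0.04, 0, 0, 0, 0], [0.62, 0.6, 0.04, 0, 0, 0, 0], [0.62, 0.8, 0.04, 0, 0, 0, 0], [0.62, 0.8, 0.04, 0, 0, 0, 0]],
  ],
)

```text
time: 6.5
tool_pos: [0.5071, -0.1059, 0.4075]
ee_rot: [-3.14, 0.004, 0.045]
wrist_force: [-0.2, 0.0, 0.2]
width: 0.0581
```

Request:
move_arm(
  increments=[
    [[0.62, 0.3, 0.04, 0, 0, 0, 0], [0.62, 0.6, 0.04, 0, 0, 0, 0], [0.62, 0.8, 0.04, 0.3, 0, 0, 0], [0.62, 0.8, 0.04, 0.3, 0, 0, 0], [0.62, 0.8, 0.04, 0.3, 0, 0, 0]],
  ],
)

```text
time: 6.92
tool_pos: [0.5845, -0.1065, 0.3769]
ee_rot: [-3.139, 0.009, 0.044]
wrist_force: [0.8, -0.3, 0.3]
width: 0.0584
```

```bash
python3 -c "
from h import *
to(.5863,-.1066,.165,.043)
p,d=robot.snapshot('scene'); crop(p,340,190,480,310,4.5,'pics/s5.png'); np.savez('s5.npz',p=p,d=d)
p,d=robot.snapshot('top'); crop(p,350,150,450,250,5,'pics/t5.png');np.savez('t5.npz',p=p,d=d)"
```

```text
t 6.92 tcp [ 0.5845 -0.1065  0.3769] rot [-3.1393  0.0087  0.0438] grasp [ 0.583  -0.1061  0.1969] w 0.0584 F [ 0.8 -0.3  0.3] q [-0.28  0.2   1.3  -0.    1.65  1.25]
shift [0.02  0.003 0.318] turn [-0.0014  0.0055  0.0005]
```

View pics/s5.png

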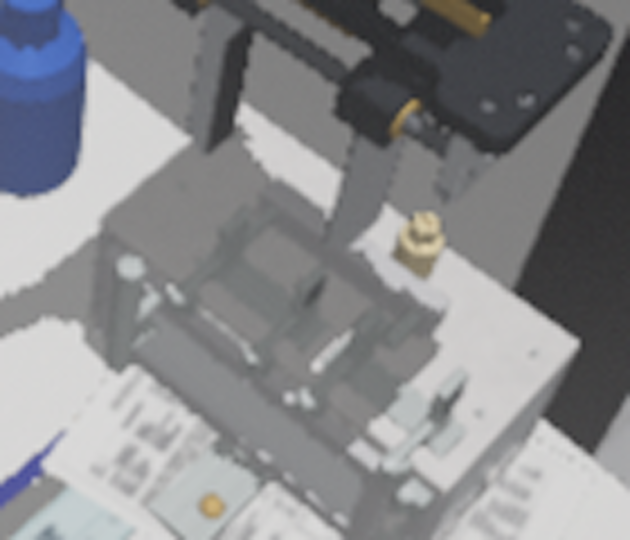

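View pics/t5.png

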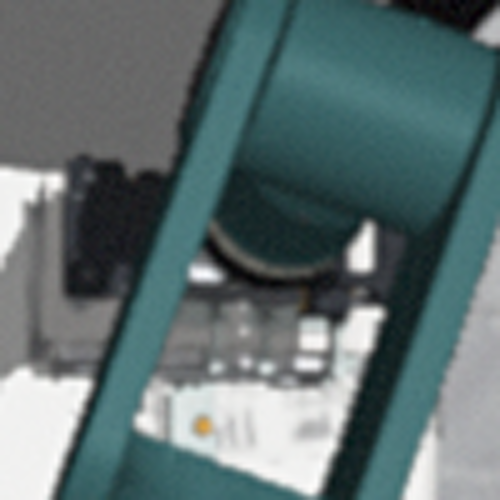

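The scene view shows both fingers above the catches, left finger tip at crop (205,150), right at (345,240). I check finger and tab alignment within the same depth picture, plus the height of the low arms.

```bash
python3 - <<'E'
from h import *
c0=np.array([.617,-.1225]);yaw=.043
R=np.array([[np.cos(yaw),-np.sin(yaw)],[np.sin(yaw),np.cos(yaw)]])
f=np.load('s5.npz');P=cloud('scene',f['d']);L=(P[...,:2]-c0)@R
for lo,hi in((.18,.20),(.2,.22),(.22,.24)):
    m=(f['d']>0)&(P[...,2]>lo)&(P[...,2]<hi)&(abs(L[...,0])<.1)&(abs(L[...,1])<.12)
    k,lab,st,ce=cv2.connectedComponentsWithStats(m.astype(np.uint8))
    for i in range(1,k):
        if st[i,4]>8:
            q=lab==i; print(lo,st[i,4],L[q].mean(0).round(4),L[q].min(0).round(3),L[q].max(0).round(3))
f=np.load('scene0.npz');P=cloud('scene',f['d']);L=(P[...,:2]-c0)@R
for y in (.037,-.005,-.033,-.074):
    m=(f['d']>0)&(abs(L[...,1]-y)<.006)&(L[...,0]<.03)&(L[...,0]>-.08)&(P[...,2]>.08)
    for x in np.arange(-.07,.03,.008):
        z=P[m&(abs(L[...,0]-x)<.004)][:,2]; print(f"{x:.3f}:{z.max():.3f}" if len(z) else '-',end=' ')
    print()
E
```

```text
0.18 259 [ 0.0806 -0.0725] [ 0.075 -0.097] [ 0.099 -0.038]
0.18 68 [-0.0385  0.0502] [-0.045  0.047] [-0.026  0.059]
0.18 59 [-0.0402 -0.0188] [-0.044 -0.024] [-0.025 -0.011]
0.2 116 [0.0938 0.022 ] [ 0.091 -0.009] [0.096 0.049]
0.2 256 [ 0.0795 -0.0739] [ 0.074 -0.097] [ 0.1   -0.044]
0.2 82 [-0.0389  0.0506] [-0.044  0.046] [-0.027  0.06 ]
0.2 77 [-0.0392 -0.0198] [-0.045 -0.024] [-0.025 -0.011]
0.22 603 [ 0.0868 -0.0324] [ 0.075 -0.097] [0.099 0.047]
0.22 87 [-0.0386  0.0505] [-0.044  0.046] [-0.025  0.059]
0.22 83 [-0.0394 -0.0197] [-0.045 -0.024] [-0.025 -0.011]
- -0.062:0.111 -0.054:0.108 -0.046:0.108 -0.038:0.131 -0.030:0.131 -0.022:0.130 -0.014:0.108 -0.006:0.107 0.002:0.113 0.010:0.113 0.018:0.113 0.026:0.093 
- -0.062:0.109 -0.054:0.108 -0.046:0.108 -0.038:0.130 -0.030:0.131 -0.022:0.130 -0.014:0.094 -0.006:0.094 0.002:0.113 0.010:0.113 0.018:0.113 0.026:0.111 
- -0.062:0.109 -0.054:0.109 -0.046:0.108 -0.038:0.129 -0.030:0.132 -0.022:0.130 -0.014:0.109 -0.006:0.108 0.002:0.111 0.010:0.113 0.018:0.111 0.026:0.104 
- -0.062:0.110 -0.054:0.108 -0.046:0.110 -0.038:0.128 -0.030:0.131 -0.022:0.131 -0.014:0.127 -0.006:0.093 0.002:0.093 0.010:0.093 0.018:0.094 0.026:0.093
```

Request:
move_arm(
  increments=[
    [[0.62, 0.02, 0.017, 0.2, 0, 0, 0], [0.62, 0.02, 0.017, 0.3, 0, 0, 0], [0.62, 0.02, 0.017, 0.3, 0, 0, 0], [0.62, 0.02, 0.017, 0.3, 0, 0, 0], [0.62, 0.02, 0.017, 0.3, 0, 0, 0]],
  ],
)

```text
time: 7.43
tool_pos: [0.5874, -0.1081, 0.352]
ee_rot: [3.141, -0.002, 0.043]
wrist_force: [0.1, 0.6, -0.2]
width: 0.0583
```

```bash
python3 -c "
from h import *
to(.5873,-.1078,.128,.043)"
```

```text
t 7.43 tcp [ 0.5874 -0.1081  0.352 ] rot [ 3.141e+00 -1.500e-03  4.340e-02] grasp [ 0.5877 -0.1082  0.172 ] w 0.0583 F [ 0.1  0.6 -0.2] q [-0.28  0.21  1.34 -0.    1.59  1.25]
shift [-0.001 -0.004  0.44 ] turn [ 0.0004 -0.001   0.0003]
```

Request:
move_arm(
  increments=[
    [[0.62, 0, -0.004, 0.1, 0, 0, 0], [0.62, 0, -0.004, 0.2, 0, 0, 0], [0.62, 0, -0.004, 0.27, 0, 0, 0], [0.62, 0, -0.004, 0.27, 0, 0, 0], [0.62, 0, -0.004, 0.27, 0, 0, 0]],
  ],
)

```text
time: 7.85
tool_pos: [0.5875, -0.1076, 0.3223]
ee_rot: [-3.141, 0.002, 0.044]
wrist_force: [0.5, 0.0, 0.0]
width: 0.0579
```

Request:
move_arm(
  increments=[
    [[0.62, 0, 0, 0.05, 0, 0, 0], [0.62, 0, 0, 0.1, 0, 0, 0], [0.62, 0, 0, 0.14, 0, 0, 0], [0.62, 0, 0, 0.14, 0, 0, 0], [0.62, 0, 0, 0.14, 0, 0, 0]],
  ],
)

```text
time: 8.27
tool_pos: [0.5876, -0.1077, 0.3092]
ee_rot: [-3.141, 0.001, 0.044]
wrist_force: [0.3, 0.2, 0.6]
width: 0.0581
```

```bash
python3 -c "
from h import *
to(.5873,-.1078,.128,.043)
p,d=robot.snapshot('scene'); crop(p,340,190,480,310,5,'pics/s6.png'); np.savez('s6.npz',p=p,d=d)"
```

```text
t 8.27 tcp [ 0.5876 -0.1077  0.3092] rot [-3.1414e+00  8.0000e-04  4.3700e-02] grasp [ 0.5875 -0.1076  0.1292] w 0.0581 F [0.3 0.2 0.6] q [-0.28  0.23  1.4  -0.    1.51  1.25]
shift [-0.003  0.001  0.012] turn [-0.0001  0.0005  0.0004]
```

View pics/s6.png

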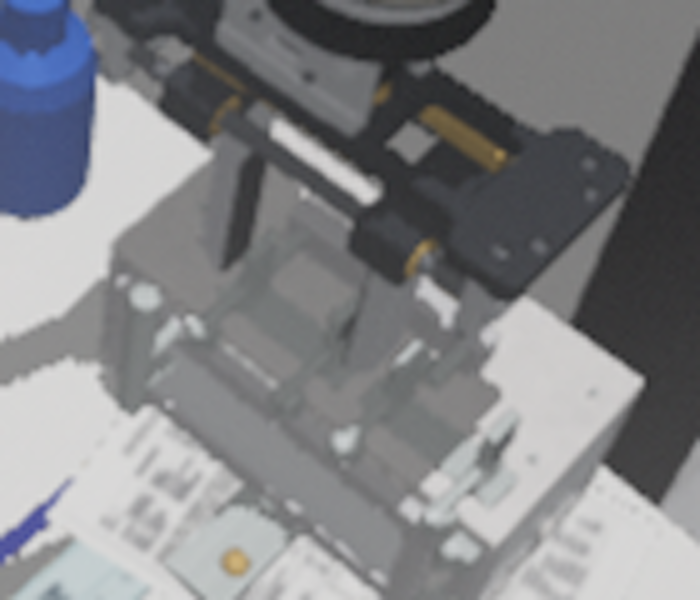

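Both fingers are down around catch 1's tabs without force (left finger at crop (225,250), right between neighbouring tabs at (365,340)). Squeezing.

Request:
move_arm(
  increments=[
    [[0.45, 0, 0, 0, 0, 0, 0], [0.45, 0, 0, 0, 0, 0, 0], [0.4, 0, 0, 0, 0, 0, 0], [0.4, 0, 0, 0, 0, 0, 0], [0.3, 0, 0, 0, 0, 0, 0], [0.3, 0, 0, 0, 0, 0, 0], [0.1, 0, 0, 0, 0, 0, 0], [0.1, 0, 0, 0, 0, 0, 0]],
  ],
)

```text
time: 8.98
tool_pos: [0.5878, -0.1073, 0.3101]
ee_rot: [-3.141, -0.001, 0.044]
wrist_force: [-0.7, 3.0, 1.7]
width: 0.0203
```

Request:
move_arm(
  increments=[
    [[0, 0, 0, 0, 0, 0, 0], [0, 0, 0, 0, 0, 0, 0], [0, 0, 0, 0, 0, 0, 0], [0, 0, 0, 0, 0, 0, 0], [0, 0, 0, 0, 0, 0, 0], [0, 0, 0, 0, 0, 0, 0]],
  ],
)

```text
time: 9.48
tool_pos: [0.5878, -0.1074, 0.31]
ee_rot: [-3.141, -0.001, 0.044]
wrist_force: [-0.8, 3.8, 4.4]
width: 0.0207
```

```bash
python3 -c "
from h import *
to(.5873,-.1078,.128,.043)
p,d=robot.snapshot('scene'); crop(p,340,190,480,310,5,'pics/s7.png')"
```

```text
t 9.48 tcp [ 0.5878 -0.1074  0.31  ] rot [-3.1411e+00 -6.0000e-04  4.3800e-02] grasp [ 0.5879 -0.1073  0.13  ] w 0.0207 F [-0.8  3.8  4.4] q [-0.28  0.23  1.4   0.    1.51  1.25]
shift [-0.005  0.004  0.02 ] turn [-0.0003 -0.0004  0.0005]
```

View pics/s7.png

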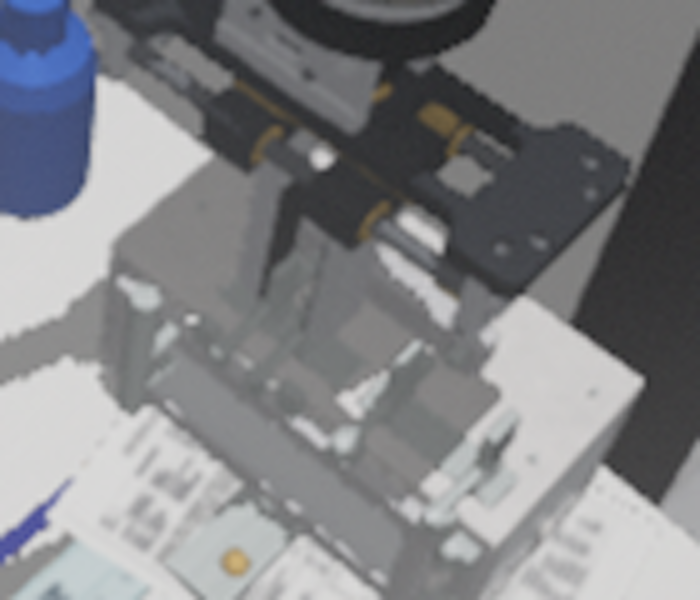

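Width 20.7 mm: catch 1 fully together. Release, lift, and shift 70 mm to catch 2.

Request:
move_arm(
  increments=[
    [[0.5, 0, 0, 0, 0, 0, 0], [0.5, 0, 0, 0, 0, 0, 0], [0.5, 0, 0, 0, 0, 0, 0], [0.5, 0, 0, 0, 0, 0, 0], [0.5, 0, 0, 0, 0, 0, 0], [0.5, 0, 0, -0.2, 0, 0, 0], [0.5, 0, 0, -0.4, 0, 0, 0], [0.5, 0, 0, -0.5, 0, 0, 0]],
  ],
)

```text
time: 10.2
tool_pos: [0.588, -0.108, 0.3619]
ee_rot: [3.14, -0.003, 0.043]
wrist_force: [-0.5, -0.1, 0.5]
width: 0.0467
```

Request:
move_arm(
  increments=[
    [[0.62, 0, 0, 0, 0, 0, 0], [0.62, 0, 0.2, 0, 0, 0, 0], [0.62, 0, 0.5, 0, 0, 0, 0], [0.62, 0, 0.695, 0, 0, 0, 0], [0.62, 0, 0.695, 0, 0, 0, 0], [0.62, 0, 0.695, 0, 0, 0, 0], [0.62, 0, 0.695, 0, 0, 0, 0]],
  ],
)

```text
time: 10.78
tool_pos: [0.5906, -0.1767, 0.3586]
ee_rot: [-3.14, 0.001, 0.044]
wrist_force: [0.5, 0.5, -0.2]
width: 0.0585
```

```bash
python3 - <<'E'
from h import *
to(.5898,-.1772,.128,.043)
p,d=robot.snapshot('scene'); crop(p,340,190,480,310,5,'pics/s8.png')
c0=np.array([.617,-.1225]);yaw=.043
R=np.array([[np.cos(yaw),-np.sin(yaw)],[np.sin(yaw),np.cos(yaw)]])
P=cloud('scene',d);L=(P[...,:2]-c0)@R
for lo,hi in((.117,.14),(.16,.18),(.18,.20)):
    m=(d>0)&(P[...,2]>lo)&(P[...,2]<hi)&(abs(L[...,0])<.1)&(abs(L[...,1])<.12)&(L[...,0]<0.0)
    k,lab,st,ce=cv2.connectedComponentsWithStats(m.astype(np.uint8))
    for i in range(1,k):
        if st[i,4]>8:
            q=lab==i; print(lo,st[i,4],L[q].mean(0).round(4),L[q].min(0).round(3),L[q].max(0).round(3))
E
```

```text
t 10.78 tcp [ 0.5906 -0.1767  0.3586] rot [-3.1404e+00  1.4000e-03  4.3700e-02] grasp [ 0.5904 -0.1765  0.1786] w 0.0585 F [ 0.5  0.5 -0.2] q [-0.38  0.25  1.28  0.    1.62  1.14]
shift [-0.008  0.005  0.506] turn [-0.0008  0.0009  0.0004]
0.117 36 [-0.0285  0.0245] [-0.036  0.023] [-0.019  0.028]
0.117 39 [-0.0288  0.0076] [-0.035  0.005] [-0.019  0.011]
0.117 57 [-0.0819  0.0495] [-0.086  0.045] [-0.075  0.056]
0.117 39 [-0.0287 -0.0334] [-0.036 -0.035] [-0.019 -0.03 ]
0.117 43 [-0.0287 -0.0744] [-0.036 -0.077] [-0.018 -0.071]
0.16 56 [-0.0348 -0.02  ] [-0.04  -0.024] [-0.022 -0.011]
0.16 45 [-0.0362 -0.0889] [-0.041 -0.094] [-0.02  -0.082]
0.18 77 [-0.035  -0.0199] [-0.041 -0.024] [-0.021 -0.012]
0.18 70 [-0.0361 -0.0896] [-0.04  -0.094] [-0.02  -0.082]
```

View pics/s8.png

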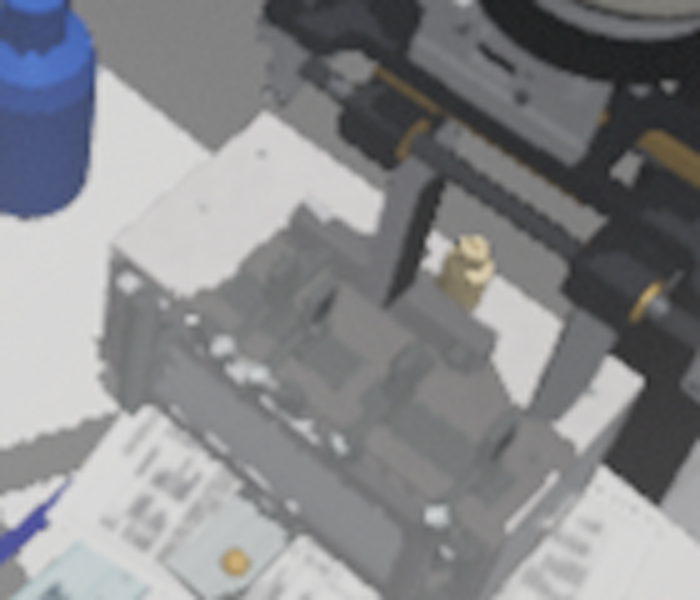

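Depth confirms catch 1's tabs moved from 0.0365/-0.0046 to 0.0245/0.0076 (12 mm each). Fingers centre on catch 2. Descending.

Request:
move_arm(
  increments=[
    [[0.62, 0, 0.006, 0.1, 0, 0, 0], [0.62, 0, 0.006, 0.2, 0, 0, 0], [0.62, 0, 0.006, 0.3, 0, 0, 0], [0.62, 0, 0.006, 0.3, 0, 0, 0]],
  ],
)

```text
time: 11.17
tool_pos: [0.5901, -0.1769, 0.3256]
ee_rot: [-3.139, 0.006, 0.044]
wrist_force: [-1.0, 1.4, -1.1]
width: 0.058
```

Request:
move_arm(
  increments=[
    [[0.62, 0, 0, 0.08, 0, 0, 0], [0.62, 0, 0, 0.15, 0, 0, 0], [0.62, 0, 0, 0.19, 0, 0, 0], [0.62, 0, 0, 0.19, 0, 0, 0], [0.62, 0, 0, 0.19, 0, 0, 0]],
  ],
)

```text
time: 11.58
tool_pos: [0.5907, -0.1777, 0.3104]
ee_rot: [-3.141, 0.0, 0.044]
wrist_force: [0.6, -0.3, -0.3]
width: 0.0582
```

Request:
move_arm(
  increments=[
    [[0.45, 0, 0, 0, 0, 0, 0], [0.45, 0, 0, 0, 0, 0, 0], [0.4, 0, 0, 0, 0, 0, 0], [0.4, 0, 0, 0, 0, 0, 0], [0.3, 0, 0, 0, 0, 0, 0], [0.3, 0, 0, 0, 0, 0, 0], [0.1, 0, 0, 0, 0, 0, 0], [0, 0, 0, 0, 0, 0, 0]],
  ],
)

```text
time: 12.25
tool_pos: [0.5909, -0.1773, 0.3113]
ee_rot: [-3.141, -0.001, 0.044]
wrist_force: [-0.3, 3.0, 3.9]
width: 0.0204
```

Request:
move_arm(
  increments=[
    [[0, 0, 0, 0, 0, 0, 0], [0, 0, 0, 0, 0, 0, 0], [0, 0, 0, 0, 0, 0, 0], [0, 0, 0, 0, 0, 0, 0], [0, 0, 0, 0, 0, 0, 0]],
  ],
)

```text
time: 12.67
tool_pos: [0.5909, -0.1774, 0.3113]
ee_rot: [-3.141, -0.001, 0.044]
wrist_force: [-0.6, 5.4, 4.3]
width: 0.0202
```

Width 20.2 mm: catch 2 fully together. Release, lift, go to the pull.

Request:
move_arm(
  increments=[
    [[0.5, 0, 0, 0, 0, 0, 0], [0.5, 0, 0, 0, 0, 0, 0], [0.5, 0, 0, 0, 0, 0, 0], [0.5, 0, 0, 0, 0, 0, 0], [0.5, 0, 0, 0, 0, 0, 0], [0.5, 0, 0, -0.2, 0, 0, 0], [0.5, 0, 0, -0.4, 0, 0, 0], [0.5, 0, 0, -0.6, 0, 0, 0]],
  ],
)

```text
time: 13.33
tool_pos: [0.5906, -0.178, 0.3704]
ee_rot: [-3.142, 0.002, 0.043]
wrist_force: [-0.8, -0.5, 0.2]
width: 0.0469
```

Request:
move_arm(
  increments=[
    [[0.36, 0, 0, 0, 0, 0, 0], [0.36, -0.1, -0.2, 0, 0, 0, 0], [0.36, -0.25, -0.5, 0, 0, 0, 0], [0.36, -0.4, -0.8, 0, 0, 0, 0], [0.36, -0.5, -1, 0, 0, 0, 0], [0.36, -0.55, -1, 0, 0, 0, 0], [0.36, -0.55, -1, 0, 0, 0, 0], [0.36, -0.55, -1, 0, 0, 0, 0]],
  ],
)

```text
time: 14.0
tool_pos: [0.5315, -0.0807, 0.3701]
ee_rot: [3.141, 0.0, 0.043]
wrist_force: [0.1, -0.1, 0.2]
width: 0.0338
```

```bash
python3 - <<'E'
from h import *
to(.531,-.0756,.12,.043)
p,d=robot.snapshot('scene'); crop(p,340,190,480,310,5,'pics/s9.png')
c0=np.array([.617,-.1225]);yaw=.043
R=np.array([[np.cos(yaw),-np.sin(yaw)],[np.sin(yaw),np.cos(yaw)]])
P=cloud('scene',d);L=(P[...,:2]-c0)@R
for lo,hi in((.117,.14),(.17,.19),(.19,.21)):
    m=(d>0)&(P[...,2]>lo)&(P[...,2]<hi)&(abs(L[...,0])<.12)&(abs(L[...,1])<.12)&(L[...,0]<0.0)
    k,lab,st,ce=cv2.connectedComponentsWithStats(m.astype(np.uint8))
    for i in range(1,k):
        if st[i,4]>8:
            q=lab==i; print(lo,st[i,4],L[q].mean(0).round(4),L[q].min(0).round(3),L[q].max(0).round(3))
E
```

```text
t 14.0 tcp [ 0.5315 -0.0807  0.3701] rot [3.1407e+00 2.0000e-04 4.3300e-02] grasp [ 0.5315 -0.0809  0.1901] w 0.0338 F [ 0.1 -0.1  0.2] q [-0.26  0.07  1.46 -0.    1.61  1.27]
shift [-0.003 -0.052  0.701] turn [0.0005 0.0001 0.0002]
0.117 33 [-0.03    0.0246] [-0.036  0.023] [-0.02   0.027]
0.117 37 [-0.0294  0.0072] [-0.036  0.005] [-0.019  0.011]
0.117 55 [-0.0818  0.0496] [-0.086  0.045] [-0.075  0.056]
0.117 40 [-0.0287 -0.0451] [-0.035 -0.047] [-0.019 -0.042]
0.117 39 [-0.0291 -0.0626] [-0.037 -0.065] [-0.02 -0.06]
0.17 57 [-0.0881  0.0649] [-0.094  0.062] [-0.075  0.073]
0.17 39 [-0.0893  0.0203] [-0.095  0.016] [-0.075  0.029]
0.19 82 [-0.0892  0.0656] [-0.095  0.061] [-0.076  0.074]
0.19 76 [-0.089   0.0194] [-0.095  0.016] [-0.075  0.029]
```

View pics/s9.png

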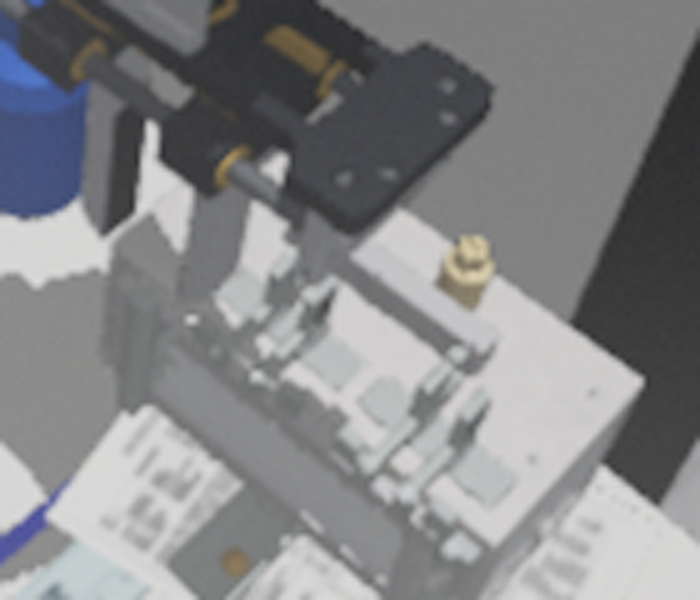

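Catch 2's tabs now at -0.0451/-0.0626 (12 mm travel each). Down onto the pull.

Request:
move_arm(
  increments=[
    [[0.36, 0.015, -0.05, 0, 0, 0, 0], [0.36, 0.015, -0.05, 0.15, 0, 0, 0], [0.36, 0.015, -0.05, 0.3, 0, 0, 0], [0.36, 0.015, -0.05, 0.45, 0, 0, 0], [0.36, 0.015, -0.05, 0.58, 0, 0, 0], [0.36, 0.015, -0.05, 0.68, 0, 0, 0], [0.36, 0.015, -0.05, 0.7, 0, 0, 0], [0.36, 0.015, -0.05, 0.7, 0, 0, 0]],
  ],
)

```text
time: 14.72
tool_pos: [0.5329, -0.0754, 0.2996]
ee_rot: [-3.141, 0.002, 0.043]
wrist_force: [-0.0, 0.4, -0.7]
width: 0.0335
```

Request:
move_arm(
  increments=[
    [[0, 0, 0, 0, 0, 0, 0], [0, 0, 0, 0, 0, 0, 0], [0, 0, 0, 0, 0, 0, 0], [0, 0, 0, 0, 0, 0, 0], [0, 0, 0, 0, 0, 0, 0], [0, 0, 0, 0, 0, 0, 0]],
  ],
)

```text
time: 15.22
tool_pos: [0.533, -0.0753, 0.3016]
ee_rot: [3.14, -0.002, 0.044]
wrist_force: [0.4, -1.3, 1.9]
width: 0.0113
```

```bash
python3 - <<'E'
from h import *
to(.531,-.0756,.12,.043)
p,d=robot.snapshot('scene'); crop(p,340,190,480,310,5,'pics/s10.png')
E
```

```text
t 15.22 tcp [ 0.533  -0.0753  0.3016] rot [ 3.1405e+00 -2.0000e-03  4.3600e-02] grasp [ 0.5333 -0.0755  0.1216] w 0.0113 F [ 0.4 -1.3  1.9] q [-0.25  0.1   1.56 -0.    1.48  1.28]
shift [-0.02   0.002  0.016] turn [ 0.0007 -0.0012  0.0004]
```

View pics/s10.png

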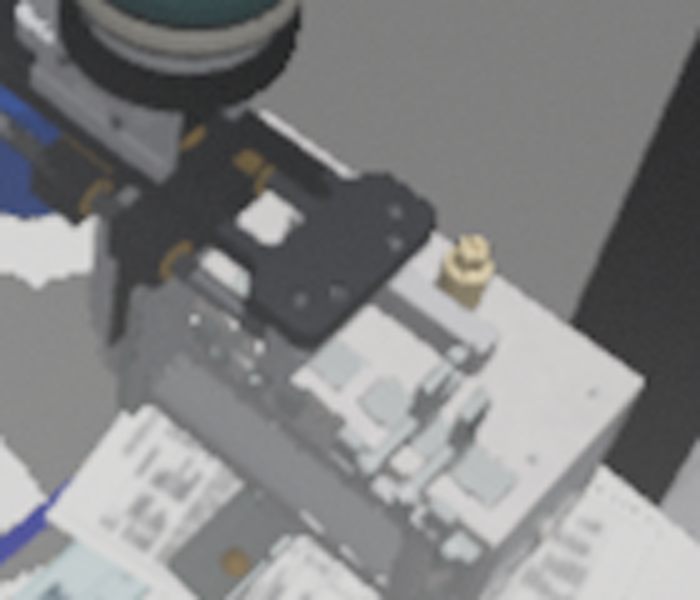

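Pull gripped (bar 12, reading 11.3 mm). Swing in 0.3 rad arcs, with the wrist turning along with the door.

Request:
move_arm(
  increments=[
    [[0, -0.066, 0.015, 0, 0, 0, -0.032], [0, -0.13, 0.033, 0, 0, 0, -0.064], [0, -0.194, 0.054, 0, 0, 0, -0.0955], [0, -0.257, 0.078, 0, 0, 0, -0.127], [0, -0.318, 0.105, 0, 0, 0, -0.159], [0, -0.379, 0.136, 0, 0, 0, -0.191], [0, -0.379, 0.136, 0, 0, 0, -0.191]],
  ],
)

```text
time: 15.85
tool_pos: [0.4955, -0.0911, 0.3016]
ee_rot: [3.139, -0.002, 0.344]
wrist_force: [3.0, -3.1, 1.7]
width: 0.0114
```

```bash
cat >> h.py <<'E'
def door():
    o=robot.get_obs(); M=Ro.from_euler('xyz',o['ee_rot']).as_matrix(); g=o['tool_pos']+M[:,2]*.18
    v=g[:2]-np.array([.564,-.2063]); a=np.arctan2(v[1],v[0])-np.arctan2(.132,-.026)-.043
    print('t',round(o['time'],2),'g',g.round(4),'r',np.hypot(*v).round(4),'(.1345) door',round(a%(2*np.pi),3),'yaw-.043',round(o['ee_rot'][2]-.043,3),'w',round(o['width'],4),'F',o['wrist_force'].round(1),'q',o['joint_positions'].round(2))
E
python3 -c "
from h import *
door()"
```

```text
t 15.85 g [ 0.4961 -0.0915  0.1216] r 0.1334 (.1345) door 0.297 yaw-.043 0.301 w 0.0114 F [ 3.  -3.1  1.7] q [-0.29  0.03  1.64 -0.    1.47  0.93]
```

Request:
move_arm(
  increments=[
    [[0, -0.066, 0.015, 0, 0, 0, -0.032], [0, -0.13, 0.033, 0, 0, 0, -0.064], [0, -0.194, 0.054, 0, 0, 0, -0.0955], [0, -0.257, 0.078, 0, 0, 0, -0.127], [0, -0.318, 0.105, 0, 0, 0, -0.159], [0, -0.379, 0.136, 0, 0, 0, -0.191], [0, -0.379, 0.136, 0, 0, 0, -0.191]],
  ],
)

```text
time: 16.43
tool_pos: [0.4649, -0.1168, 0.3016]
ee_rot: [3.137, -0.002, 0.643]
wrist_force: [4.2, -3.0, 2.3]
width: 0.0113
```

Request:
move_arm(
  increments=[
    [[0, -0.066, 0.015, 0, 0, 0, -0.032], [0, -0.13, 0.033, 0, 0, 0, -0.064], [0, -0.194, 0.054, 0, 0, 0, -0.0955], [0, -0.257, 0.078, 0, 0, 0, -0.127], [0, -0.318, 0.105, 0, 0, 0, -0.159], [0, -0.379, 0.136, 0, 0, 0, -0.191], [0, -0.379, 0.136, 0, 0, 0, -0.191]],
  ],
)

```text
time: 17.02
tool_pos: [0.4433, -0.1503, 0.3016]
ee_rot: [3.137, -0.002, 0.942]
wrist_force: [4.2, -1.9, 0.8]
width: 0.0114
```

```bash
python3 -c "
from h import *
door()
p,d=robot.snapshot('scene'); crop(p,260,170,500,400,2.5,'pics/s11.png')"
```

```text
t 17.02 g [ 0.4442 -0.1506  0.1216] r 0.1321 (.1345) door 0.898 yaw-.043 0.899 w 0.0114 F [ 4.2 -1.9  0.8] q [-0.45 -0.05  1.72  0.    1.47  0.18]
```

View pics/s11.png

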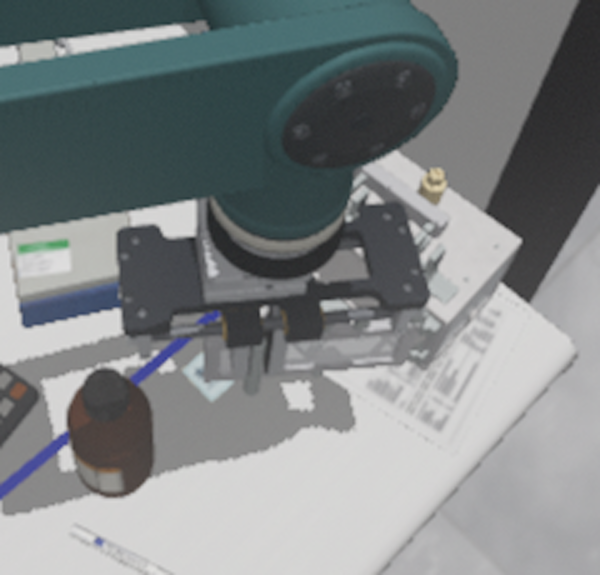

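The door is opening with the pull in the jaws (crop (255,370)); the bottle stands well away at (110,440). Continuing.

Request:
move_arm(
  increments=[
    [[0, -0.066, 0.015, 0, 0, 0, -0.032], [0, -0.13, 0.033, 0, 0, 0, -0.064], [0, -0.194, 0.054, 0, 0, 0, -0.0955], [0, -0.257, 0.078, 0, 0, 0, -0.127], [0, -0.318, 0.105, 0, 0, 0, -0.159], [0, -0.379, 0.136, 0, 0, 0, -0.191], [0, -0.379, 0.136, 0, 0, 0, -0.191]],
  ],
)

```text
time: 17.65
tool_pos: [0.4324, -0.1887, 0.3016]
ee_rot: [3.136, -0.002, 1.243]
wrist_force: [6.3, 0.2, 1.1]
width: 0.0116
```

Request:
move_arm(
  increments=[
    [[0, -0.066, 0.015, 0, 0, 0, -0.032], [0, -0.13, 0.033, 0, 0, 0, -0.064], [0, -0.194, 0.054, 0, 0, 0, -0.0955], [0, -0.257, 0.078, 0, 0, 0, -0.127], [0, -0.318, 0.105, 0, 0, 0, -0.159], [0, -0.379, 0.136, 0, 0, 0, -0.191], [0, -0.379, 0.136, 0, 0, 0, -0.191]],
  ],
)

```text
time: 18.23
tool_pos: [0.4332, -0.2286, 0.3016]
ee_rot: [3.137, -0.001, 1.543]
wrist_force: [5.1, 3.0, 2.8]
width: 0.0114
```

```bash
python3 -c "
from h import *
door()"
```

```text
t 18.23 g [ 0.4341 -0.2283  0.1216] r 0.1318 (.1345) door 1.501 yaw-.043 1.5 w 0.0114 F [5.1 3.  2.8] q [-0.6  -0.    1.67  0.    1.47 -0.58]
```

Request:
move_arm(
  increments=[
    [[0, -0.066, 0.015, 0, 0, 0, -0.032], [0, -0.13, 0.033, 0, 0, 0, -0.064], [0, -0.194, 0.054, 0, 0, 0, -0.0955], [0, -0.257, 0.078, 0, 0, 0, -0.127], [0, -0.257, 0.078, 0, 0, 0, -0.127], [0, -0.257, 0.078, 0, 0, 0, -0.127], [0, -0.257, 0.078, 0, 0, 0, -0.127]],
  ],
)

```text
time: 18.82
tool_pos: [0.4399, -0.2535, 0.3016]
ee_rot: [3.137, -0.001, 1.741]
wrist_force: [5.2, 1.8, 3.6]
width: 0.0111
```

```bash
python3 -c "
from h import *
door()
p,d=robot.snapshot('scene'); crop(p,260,170,500,400,2.5,'pics/s12.png')
P=cloud('scene',d)
m=(d>0)&(P[...,2]>.12)&(P[...,2]<.14)&(abs(P[...,0]-.345)<.05)&(abs(P[...,1]+.105)<.05); print('cap',P[m].mean(0),m.sum())
p,d=robot.snapshot('top'); crop(p,300,170,450,350,3.3,'pics/t12.png')
door()"
```

```text
t 18.82 g [ 0.4406 -0.2531  0.1216] r 0.132 (.1345) door 1.696 yaw-.043 1.698 w 0.0111 F [5.2 1.8 3.6] q [-0.64  0.04  1.63  0.    1.47 -0.81]
cap [ 0.34531809 -0.10833625  0.13192309] 274
t 18.92 g [ 0.4406 -0.2531  0.1216] r 0.1319 (.1345) door 1.696 yaw-.043 1.698 w 0.0116 F [5.3 2.3 4.1] q [-0.64  0.04  1.63  0.    1.47 -0.81]
```

View pics/s12.png

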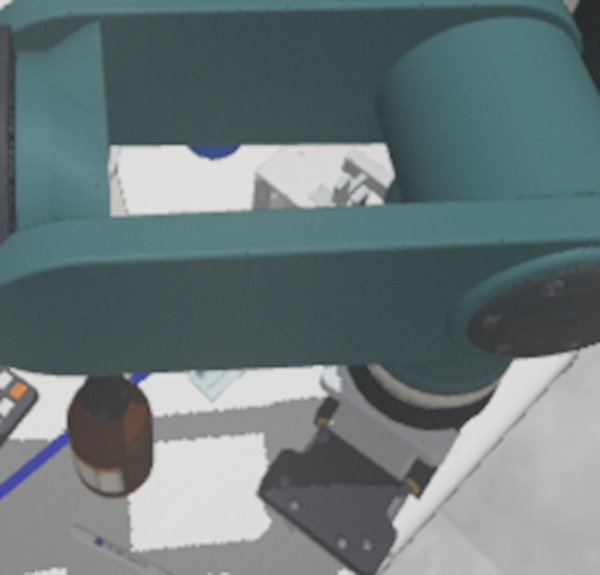

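View pics/t12.png

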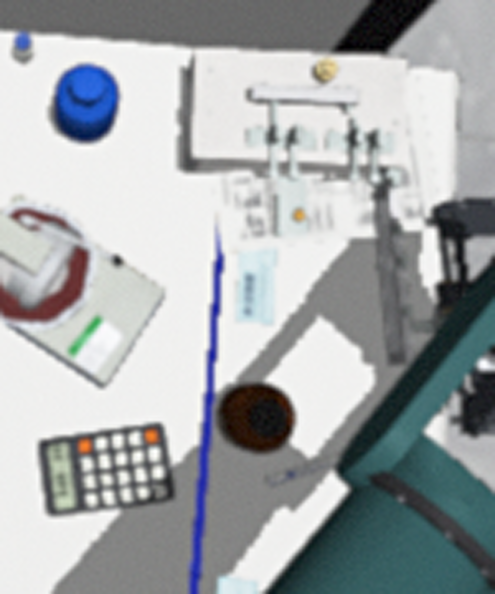

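The top view shows the door standing out from the cabinet's right front edge (crop (380,180) to (397,360)), a little past square, both catches squeezed, and the small weight unmoved at (325,68). The bottle is upright at (255,415), clear of the door. Handing in while holding.

```bash
python3 -c "
from h import *
print(robot.close_job())"
```

```text
the job is handed in; nothing more can be done
None
```

The door is open to about 1.70 rad (97°), with the robot still gripping the pull against the spring. I handed the job in at about 19 s.

- **Bottle:** I stood it upright at about (0.345, -0.105), roughly 0.24 m from the hinge axis. It never touched the door, and a depth check of its cap at the end put it at the same place, 0.132 high.
- **Catches:** I squeezed catch 1 first, then catch 2. Depth pictures showed each tab had moved in by 12 mm, which is fully together.
- **Door:** I swung it past the detent in small arcs. Over the last 0.1 s before handing in, the angle held at 1.696 rad with about 5 to 6 N at the wrist.
- **Bystanders:** The small weight, the blue bottle and the vial look unmoved in the last top picture. I did not check the larger brass weight separately, but the arm never worked near it.

Two small disagreements showed up in the checks:
- **Cameras:** the two cameras differed by 2 to 3 mm on where the tabs are. I used the scene camera, because it agreed with the fingers.
- **Pull radius:** the measured radius of the pull about the hinge was 0.132 m instead of 0.1345 m. This is probably calibration error, and it added a few newtons of sideways force.

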